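Set the cheese guide's fence against its slack and butt the cheese up to it

TASK

Set the slice-thickness fence of the cheese guide to the red marker with the crank wheel only: wind it outwards clearly past the marker (some 5 mm or more), then wind it back inwards so that it ends level with the marker (within 2 mm) with the slack of the drive taken up on the inward side. Let go of the crank, then slide the cheese along its lane and press it squarely against the fence with about 12 N (at least 8, never as much as 18), so that the fence still stands at the marker, and leave it there. Do not push the fence or the marker by hand and leave the other things alone.

Things in the scene. Friction and masses are not known exactly. Their poses are not given: they have to be found in the camera images.
- guide: Fixed wooden cheese-slicing guide, board 200 x 440 x 18 mm on the counter. Origin: underside, mid-lane; z up; y runs along the lane from the cheese end (-y) to the crank wheel (+y). Board spans x -125..75, y -220..220 mm, top z 18 mm. Scale bar, ticks every 5 mm: x 45..65, y -15..100 mm, top z 30 mm. White gear housing 80 x 84 mm centred at y 155 mm, top z 52 mm. All axes below as these.
- knife_line (a point): Middle of the knife cut, on the board's top (guide x 0, y -35, z 18 mm). Steel knife posts either side (guide x +-41..51, y -46..-24, tops z 63 mm). On the -y side of it runs the cheese lane between two steel rails (inner faces x +-37 mm, tops z 30 mm, y -210..-45 mm).
- fence: White fence, 66 mm wide (x), 12 mm thick (y), top 56 mm above origin; slides along the guide's y, +y outwards (thicker). Origin: middle of the lower edge of its cheese-side (-y) face plate, on the board's top, with the plate fully back. Starts 14 to 38 mm inwards (-y) of the marker setting; can go 20 mm or more past it. With the play taken up inwards it stands against more than 20 N.
- pointer (a point): Tip of the fence's black pointer (4 mm wide), at x 58, y 6, z 15.5 mm in the fence's frame. The drive has 6 mm of play at the fence (0.5 rad at the wheel), starting anywhere in it: after a reversal the wheel turns with the fence still, and if the drive last pushed the fence outwards, pressing the cheese on it shifts it 6 mm.
- mark (a point): Centre of the red marker clip (4 mm wide in y, 12 mm high) on the outer edge of the scale bar; axes as the guide's. The fence is set when the pointer's y equals the mark's y along the guide; pointer y greater = past the marker, outwards.
- wheel_axis (a point): Centre of the underside of the steel crank wheel (radius 52 mm, rim top 8 mm higher) on its upright axis (guide x 0, y 155, z 56 mm). Anticlockwise from above drives the fence outwards (+y), clockwise inwards, 12 mm per rad once the play is taken up. It can turn over a full turn outwards, stays where left, and needs about 7 N at the crank grip.
- crank_top (a point): Centre of the top of the dark wooden crank grip: upright round post, 18 mm in diameter, 40 mm high, standing on the wheel 40 mm from its axis, free to spin about itself.
- cheese: Loose yellow block of hard cheese, 65 (x) x 80 (y) x 60 (z) mm, 0.25 to 0.45 kg, standing in the lane at the guide's -y end; origin in the middle of its underside, axes nearly as the guide's.
- cheese_front (a point): Middle of the cheese's face that looks at the fence (+y face): x 0, y 40, z 30 mm in the cheese's frame. It meets the fence's aluminium face plate, which is on an adjustable mount: it stands 0 to 10 mm proud (-y) of the fence's origin, differently each time and not measured, so feel for it. The plate is sprung: 1 mm for each 14 N.
- knife: Bystander: cheese knife 160 mm long, lying along y on the board's ledge near the robot, 80 mm or more beside the middle of the lane, 12 mm high.
- mug: Bystander: blue mug, 80 mm wide, 95 mm high, right of the guide.
- jam: Bystander: jar with a red cap, 68 mm wide, 85 mm high, beyond the guide.
- pepper: Bystander: dark pepper mill, 48 mm wide, 120 mm high, beyond the guide.
- dish: Bystander: small white bowl, 96 mm wide, 35 mm high, beyond the guide.

How it is judged:
On the way, in this order (a step that is already met when the one before it is completed fails the run):
1. the fence is wound outwards past the marker by at least 4 mm (y of pointer in the frame of mark above 0.004 m), for 0.1 s.
2. the fence is wound back to the marker, within 2.5 mm, with the cheese not yet touching it (y of pointer in the frame of mark between -0.0025 and 0.0025 m and contact force between cheese and fence below 0.5 N), for 0.2 s.
3. the cheese is pressed against the fence with at least 8 N (contact force between cheese and fence above 8 N), for 0.1 s.
At the end, for the whole second after the job is handed in: the fence's pointer stands within 2.5 mm of the red marker, the cheese stands upright in the lane at rest, square to the fence (within 0.06 rad), its front left at the fence's face plate (no more than 12 mm on the -y side of the fence's origin) (y of pointer in the frame of mark between -0.0025 and 0.0025 m and y of cheese_front in the frame of fence above -0.012 m and x of cheese_front in the frame of fence between -0.015 and 0.015 m and angle between the y axis of cheese and the y axis of fence, either way round below 0.06 rad and angle between cheese's own z axis and vertical below 0.05 rad and linear speed of cheese below 0.01 m/s and linear speed of fence below 0.005 m/s); the robot touches nothing.
It fails at once if the robot pushes the fence itself (contact force between the arm and fence above 2 N).
It fails at once if the fingers push the fence itself (contact force between the fingers and fence above 2 N).
It fails at once if the cheese is forced against the fence with 18 N or more (contact force between cheese and fence above 18 N).
It fails at once if the marker is shifted along its scale (distance of mark from where it was at the start of the episode above 0.003 m).
It fails at once if a bystander is moved by more than 30 mm (distance of any of knife, mug, jam, pepper, dish from where it was at the start of the episode above 0.03 m).
It also fails if it takes over 64 s, if anything falls off the work surface, if the arm or the gripper's body presses on something with over 40 N, if the wrist force passes 120 N, or if a joint passes its speed limit or range.

ROBOT

A 7-joint arm with a two-finger parallel gripper is mounted at the origin on the work surface. World frame = base frame: x ahead of the robot, y to its left, z up, the work surface at z = 0. Lengths are in m, angles in rad, forces in N, time in s.
With the tool pointing down it reaches from about 0.4 to 0.85 m from the base axis. Payload 10.4 kg.
Tool frame: the origin (TCP) lies on the centre line of the jaws, within the pads' length; the fingertips stand 22 mm ahead of it and the grasp point (between the pads) lies 3 mm ahead of it (robot.nose_length is the distance from the TCP to the fingertips, in m); z points along the fingers, y is the line along which they close (so a half turn about z gives the same grasp; the last joint's range is limited). The gripper opens to 87 mm and grips with 3 to 60 N. Pads are 19 mm wide; open, the fingers measure 117 mm over their backs; the gripper's body (75 mm by 190 mm) begins 51 mm behind the grasp point.
Start: joints at [1.211, 0.332, -0.065, 1.46, 0.022, 1.35, -0.088], TCP at [0.207, -0.59, 0.245] pointing down, gripper open.
Joint ranges: [-2.6, 2.6], [-0.5, 2.12], [-1.47, 1.34], [0.16, 2.42], [-1.27, 4.41], [0.06, 2.06], [-2.6, 2.6]. Speed limits (rad/s): [2.22, 2.22, 2.79, 2.79, 3.14, 3.14, 3.14].

INTERFACE

Orientations are given as a rotation vector (axis times angle).
In Python, from plant import robot gives the robot as it stands.
- The arm moves only by the shell command python3 steer.py 'ROWS' [FORCE]. ROWS is one flat JSON list of numbers that holds 1 to 8 rows one after another, with no inner brackets; each row has 5 numbers: dx, dy, dz in m, then a turn about the tool's z in rad, then the finger opening in m; each row is the pose to reach, as a shift and turn from the pose commanded when the command began, along the tool's axes at that moment; what a row does not reach only later rows make up. A row lasts 1/10 s, in which the tool goes at most 0.05 m and 0.15 rad, less where a joint would pass 70% of its speed; a pose out of reach is approached as far as the arm can. The fingers move at their own pace and stop on an object; FORCE is the grip in N (left out, the last holds). Time passes only in rows, so rows that do not move let the fingers close. It prints the time, the measured TCP pose, the force, the opening and the grip force at its end. Input that does not fit is refused with a message, and nothing moves.
- robot.state(): the state, without advancing time (a new reading comes with each control period).
- robot.capture(name): name is "side" or "top" or "wrist"; returns a dict with "image" (480x640x3 uint8, red, green, blue), "fx", "fy", "cx", "cy" (pixels), "R" (3x3) and "t" (3): a world point X has camera coordinates R X + t; the wrist camera has in their place "mount" (4x4, takes a point from camera to tool coordinates, whose origin is the TCP and whose axes are the flange's). Camera axes: x right, y down, z forward; pixel columns grow to the right and rows downward; lengths in m; the calibration is good to about 2 mm. The wrist camera is an equidistant fisheye: a pixel r from the principal point sees the ray r / f radians off the axis. A picture is of the moment at which its call begins: read the wrist's pose just before it. There is no depth.
- robot.finish_job(): hands the job in; it is judged then, once.
The state is a dict: "clock": time; "joint_pos": joint angles; "qvel": joint speeds; "effort": joint torques, N m; "position": TCP position; "tool_rot": TCP orientation; "contact_force": force on the tool from outside, world axes, zero at the start; "ft_torque": the same for the moment, N m; "grip_width": finger opening in m; "grasp_force": force on a finger pad.
Only numpy, scipy, OpenCV 4.12 (cv2) and the standard library are available. Lean on these libraries where they do the work, as an engineer would, in place of code of your own. Each camera call takes 0.05 s, during which the arm holds its last target. There are 200 camera calls.

## Working session

There is one attempt and no reset: what is moved stays moved. The work goes in short steps, Python scripts to look and compute and a shell command to move; the robot and the scene stay as the last step left them, time stands still between calls to the robot, and variables do not carry over. Pictures are saved under pics/ and viewed, at most 10 in all, crops included, and the job is handed in when it is done.

```bash
ls; mkdir -p pics
python3 - <<'E'
from plant import robot
import cv2,pickle
s=robot.state();print(s)
for n in("top","side"):
    c=robot.capture(n);cv2.imwrite(f"pics/{n}0.png",c["image"][:,:,::-1]);pickle.dump(c,open(f"{n}.pkl","wb"))
    print(n,c["fx"],c["cx"],c["cy"],c["R"],c["t"])
E
```

```text
pics
plant.py
steer.py
{'clock': 0.0, 'joint_pos': array([ 1.2114149 ,  0.33285168, -0.06474635,  1.46095633,  0.02157337,
        1.34989539, -0.08849211]), 'qvel': array([ 0.00103494,  0.0001063 , -0.00143735, -0.0003648 ,  0.00079564,
       -0.00094577,  0.00040825]), 'effort': array([ 6.24523750e-05, -6.23236442e+01,  2.48649978e-02, -3.89894807e+01,
       -6.12189132e-02,  3.96404858e-02,  1.31968795e-04]), 'position': array([ 0.20644122, -0.58953595,  0.24375947]), 'tool_rot': array([-3.09576722e+00, -5.26389149e-01,  4.12459482e-04]), 'contact_force': array([-0.40221337, -0.39362513, -0.69382016]), 'ft_torque': array([ 0.04370229, -0.01792728,  0.02364007]), 'grasp_force': 0.0, 'grip_width': 0.08712604551787757}
top 470.5173937036606 319.70813015917633 246.97746327629298 [[-0.07965831 -0.9968113   0.00466793]
 [-0.97224906  0.07666041 -0.22103155]
 [ 0.2199689  -0.02214539 -0.97525549]] [-0.09382906  0.60409991  0.95781175]
side 540.6659324009037 321.66452804915247 251.07126508706932 [[-0.98243567 -0.18543379  0.02084383]
 [-0.12748612  0.58543041 -0.80063633]
 [ 0.13626242 -0.78923098 -0.59878795]] [0.55544597 0.23381804 1.02072575]
```

View pics/top0.png

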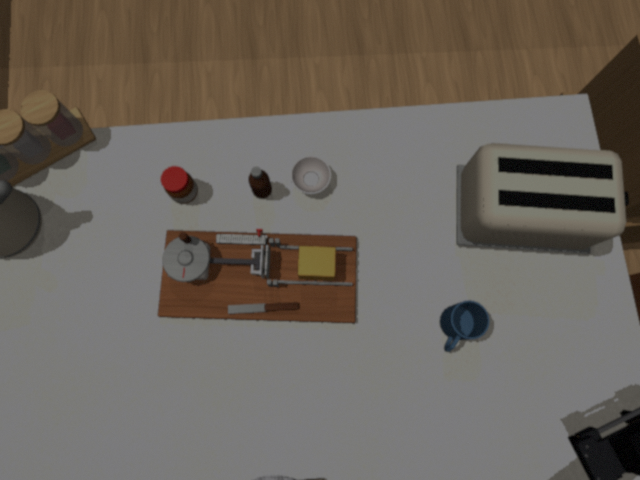

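View pics/side0.png

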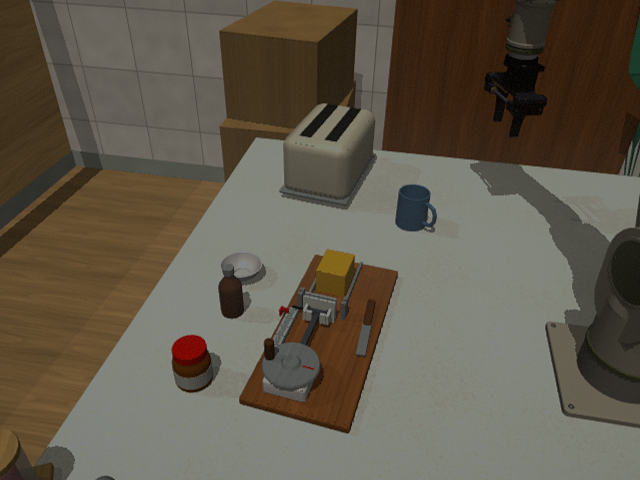

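The top view shows the board with corners near (165,231), (357,236), (355,322) and (159,317). The crank wheel is at (187,258), the grip at (185,239), the fence at about (262,258), the red marker at (259,232) and the cheese at (317,262). Next I'll enlarge both views.

Run:
```python
import cv2
a=cv2.imread("pics/top0.png")[220:330,150:365];cv2.imwrite("pics/topc.png",cv2.resize(a,None,fx=3.7,fy=3.7,interpolation=cv2.INTER_CUBIC))
a=cv2.imread("pics/side0.png")[245:430,235:405];cv2.imwrite("pics/sidec.png",cv2.resize(a,None,fx=3.2,fy=3.2,interpolation=cv2.INTER_CUBIC))
```

```text
(no output)
```

View pics/topc.png

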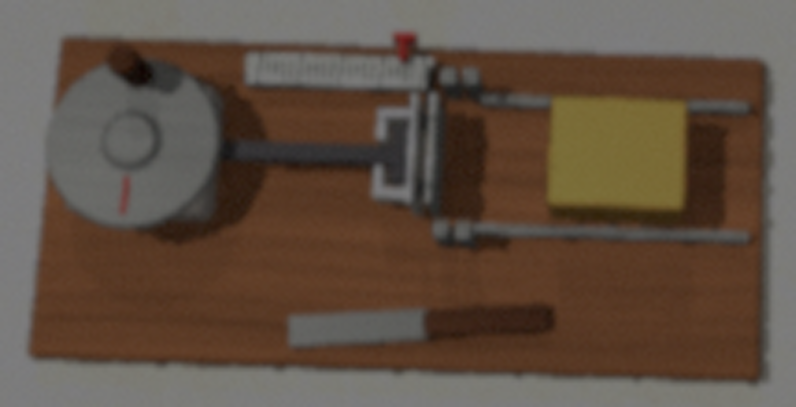

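View pics/sidec.png

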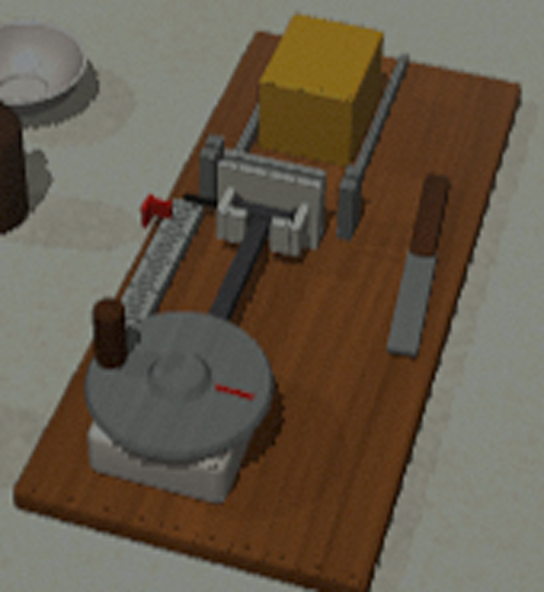

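The enlarged crops give board corners, wheel rim, grip top and marker pixels in both views. The pointer's tip is at about (187,200) in the side crop, already inwards of the marker. Now I'll fit the guide's pose.

```bash
cat > h.py <<'E'
import numpy as np,pickle
from scipy.optimize import least_squares
from scipy.spatial.transform import Rotation as Ro
T=pickle.load(open("top.pkl","rb"));S=pickle.load(open("side.pkl","rb"))
def proj(c,X):
    p=np.asarray(X)@c["R"].T+c["t"];return np.stack([c["fx"]*p[...,0]/p[...,2]+c["cx"],c["fy"]*p[...,1]/p[...,2]+c["cy"]],-1)
ut=lambda p:(np.array(p)+.5)/3.7-.5+[150,220]
us=lambda p:(np.array(p)+.5)/3.2-.5+[235,245]
def tri(a,b):
    return least_squares(lambda X:np.r_[proj(T,X)-a,proj(S,X)-b],[.5,.1,.05])
def W(g,P):
    c,s=np.cos(g[2]),np.sin(g[2]);P=np.asarray(P,float)
    return P@np.array([[c,-s,0],[s,c,0],[0,0,1]]).T+[g[0],g[1],0]
def toG(g,X): return Ro.from_euler('z',-g[2]).apply(np.asarray(X)-[g[0],g[1],0])
E
python3 - <<'E'
from h import *
Gt=[([75,220,18],(65,38)),([75,-220,18],(763,60)),([-125,220,18],(32,355)),([-125,-220,18],(757,376)),([0,155,64],(134,143)),([65,100,30],(246,53))]
Gs=[([75,-220,18],(262,32)),([-125,-220,18],(520,88)),([75,220,18],(17,490)),([-125,220,18],(368,568)),([0,155,64],(179,386))]
def f(g):
    r=[proj(T,W(g,np.array(p)/1e3))-ut(q) for p,q in Gt]+[proj(S,W(g,np.array(p)/1e3))-us(q) for p,q in Gs]
    return np.ravel(r)
r=least_squares(f,[.55,.1,0]);g=r.x;print(g,np.round(f(g).reshape(-1,2),1).tolist())
np.save("g.npy",g)
for n,a,b in(("crank",(122,50),(109,304)),("mark",(404,44),(157,210)),("cheese TL",(551,97),(260,80))):
    q=tri(ut(a),us(b));print(n,q.x,q.fun.round(1),toG(g,q.x)*1e3)
# cheese top corners from top view at z=.078
for p in[(551,97),(686,100),(685,208),(547,206)]:
    q=least_squares(lambda X:proj(T,[X[0],X[1],.078])-ut(p),[.5,0]).x;print(toG(g,[*q,.078])*1e3)
w=W(g,[0,.155,.056]);print("axis",w,np.hypot(*w[:2]))
from plant import robot
print(Ro.from_rotvec(robot.state()["tool_rot"]).as_matrix().round(4))
E
```

```text
[ 0.57622608 -0.00397519 -0.10800744] [[-0.9, -0.2], [1.4, -0.7], [-1.1, 1.6], [2.0, 1.7], [0.2, 0.2], [0.8, 0.1], [-2.2, -1.7], [0.7, -2.5], [-1.9, -0.2], [-0.1, 5.6], [0.4, -2.7]]
crank [0.6349766  0.14458933 0.10746455] [ 0.1  1.5 -1.2 -0.4] [ 42.39328059 154.03197515 107.46455182]
mark [ 0.64705613 -0.00737508  0.03456664] [ 0.1  0.8 -0.7 -0.2] [70.78381685  4.25522225 34.5666378 ]
cheese TL [ 0.59788769 -0.09580456  0.07843298] [ 0.   0.3 -0.2 -0.1] [ 31.43436608 -88.95920012  78.43298499]
[ 32.09848015 -88.87575577  78.        ]
[  32.61355911 -167.64238849   78.        ]
[ -31.10103219 -168.40898977   78.        ]
[-32.24174107 -89.03292882  78.        ]
axis [0.5929347  0.15012161 0.056     ] 0.6116437358617755
[[ 9.438e-01  3.305e-01 -5.000e-04]
 [ 3.305e-01 -9.438e-01  1.200e-03]
 [-0.000e+00 -1.300e-03 -1.000e+00]]
```

```bash
python3 steer.py '[0.24, -0.2, 0.02, -1.126, 0.045, 0.24, -0.2, 0.02, -1.126, 0.045, 0.24, -0.2, 0.02, -1.126, 0.045, 0.24, -0.2, 0.02, -1.126, 0.045, 0.24, -0.2, 0.02, -1.126, 0.045, 0.24, -0.2, 0.02, -1.126, 0.045, 0.24, -0.2, 0.02, -1.126, 0.045, 0.24, -0.2, 0.02, -1.126, 0.045]' 20
cat >> h.py <<'E'
def delta(target):
    from plant import robot
    s=robot.state();R=Ro.from_rotvec(s["tool_rot"]).as_matrix();g=np.load("g.npy")
    print("pos",s["position"].round(4),"guide",(toG(g,s["position"])*1e3).round(1),"yaw tool y - guide x",np.arctan2(R[1,1],R[0,1])-g[2],"f",s["contact_force"].round(1),"j",s["joint_pos"].round(2),"t",s["clock"],"tilt",R[:,2].round(3))
    d=R.T@(np.asarray(target)-s["position"]);print("tool delta",d.round(4));return d
E
sed -i '1i from __future__ import annotations' h.py
python3 - <<'E'
from h import *
Gt=[([75,220,18],(65,38)),([75,-220,18],(763,60)),([-125,220,18],(32,355)),([-125,-220,18],(757,376)),([0,155,64],(134,143)),([65,100,30],(246,53))]
Gs=[([75,-220,18],(262,32)),([-125,-220,18],(520,88)),([75,220,18],(17,490)),([0,155,64],(179,386))]
f=lambda g:np.ravel([proj(T,W(g,np.array(p)/1e3))-ut(q) for p,q in Gt]+[proj(S,W(g,np.array(p)/1e3))-us(q) for p,q in Gs])
r=least_squares(f,[.55,.1,0],loss='soft_l1');g=r.x;print(g,np.round(f(g).reshape(-1,2),1).tolist());np.save("g.npy",g)
print(W(g,[0,.155,.064]))
delta([.635,.1446,.18])
E
```

```text
clock: 0.9
position: [0.3685, -0.319, 0.2244]
tool_rot: [-2.327, -2.111, -0.0]
contact_force: [-0.8, -1.0, 0.1]
grip_width: 0.0455
grasp_force: 0.0
[ 0.57601388 -0.00220556 -0.11144863] [[-1.5, -0.4], [0.7, -0.2], [-2.0, 1.4], [1.0, 2.2], [-0.6, 0.1], [0.1, 0.1], [-2.0, -1.3], [1.1, -1.9], [-2.4, 0.4], [0.0, -2.0]]
[0.59325268 0.15183282 0.064     ]
pos [ 0.3685 -0.319   0.2244] guide [-171.  -337.9  224.4] yaw tool y - guide x 0.01419435118879471 f [-0.8 -1.   0.1] j [ 0.98  0.06 -0.38  1.82  0.02  1.26  0.5 ] t 0.9 tilt [-0.  0. -1.]
tool delta [0.4873 0.2202 0.0445]
```

```bash
python3 steer.py '[0.36, 0.16, 0.0, 0.014, 0.045, 0.36, 0.16, 0.0, 0.014, 0.045, 0.36, 0.16, 0.0, 0.014, 0.045, 0.36, 0.16, 0.0, 0.014, 0.045, 0.36, 0.16, 0.0, 0.014, 0.045, 0.36, 0.16, 0.0, 0.014, 0.045, 0.36, 0.16, 0.0, 0.014, 0.045, 0.36, 0.16, 0.0, 0.014, 0.045]'
python3 - <<'E'
from h import *
from plant import robot
import cv2
delta([.635,.1446,.18])
s=robot.state();c=robot.capture("wrist");pickle.dump((s,c),open("w1.pkl","wb"));print({k:c[k] for k in c if k!="image"})
cv2.imwrite("pics/w1.png",c["image"][:,:,::-1])
E
```

```text
clock: 1.7
position: [0.5655, 0.0212, 0.2244]
tool_rot: [-2.352, -2.082, -0.0]
contact_force: [0.3, -0.8, 0.9]
grip_width: 0.045
grasp_force: 0.0
pos [0.5655 0.0212 0.2244] guide [-13.   22.1 224.4] yaw tool y - guide x -0.010033334237046831 f [ 0.3 -0.8  0.9] j [ 0.47  0.29 -0.69  1.62  0.19  1.3  -0.38] t 1.7 tilt [-0.  0. -1.]
tool delta [0.1309 0.054  0.0444]
{'fx': 371.64829954431775, 'fy': 371.64829954431775, 'cx': 320.95542803912866, 'cy': 240.2764160274753, 'mount': array([[ 7.74107806e-04, -9.69198548e-01, -2.46279465e-01,
         6.68933258e-02],
       [ 9.99999221e-01,  9.91356332e-04, -7.58138378e-04,
        -9.50239056e-04],
       [ 9.78937322e-04, -2.46278686e-01,  9.69198561e-01,
        -1.41001982e-01],
       [ 0.00000000e+00,  0.00000000e+00,  0.00000000e+00,
         1.00000000e+00]])}
```

View pics/w1.png

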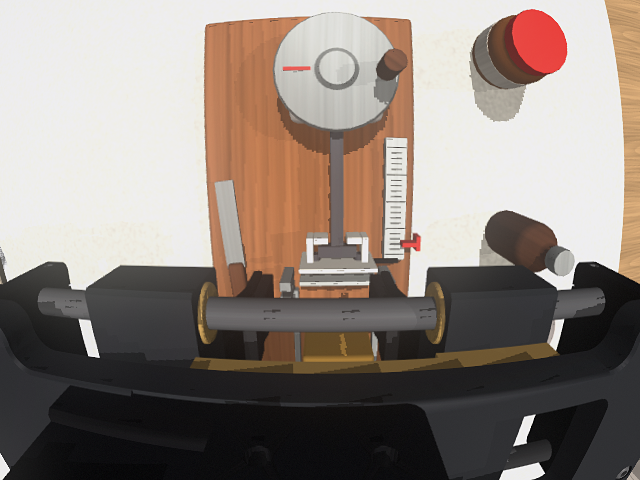

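The wrist view shows the grip top at about (397,58), the wheel rim centred at (336,71), the scale's far end at (386..407,138), the marker at (418,242) and the black pointer tip at about (402,260).

```bash
cat >> h.py <<'E'
def wpt(s,c,px,z):
    u=(np.array(px,float)-[c["cx"],c["cy"]])/c["fx"];r=np.hypot(*u)
    d=np.r_[u/r*np.sin(r),np.cos(r)];M=c["mount"];R=Ro.from_rotvec(s["tool_rot"]).as_matrix()
    o=R@M[:3,3]+s["position"];d=R@M[:3,:3]@d;return o+d*(z-o[2])/d[2]
E
python3 - <<'E'
from h import *
s,c=pickle.load(open("w1.pkl","rb"));g=np.load("g.npy")
for n,p,z in(("grip",(397,58),.104),("rim",(336,71),.064),("scaleL",(386,138),.03),("scaleR",(407,138),.03),("cornerL",(207,22),.018),("cornerR",(411,18),.018),("mark",(418,242),.034),("ptr",(402,260),.0335)):
    X=wpt(s,c,p,z);print(n,X.round(4),(toG(g,X)*1e3).round(1))
import cv2
cv2.imwrite("pics/w1c.png",cv2.resize(c["image"][120:280,340:450,::-1],None,fx=3.7,fy=3.7,interpolation=cv2.INTER_CUBIC))
E
```

```text
grip [0.6336 0.1471 0.104 ] [ 40.7 154.8 104. ]
rim [0.5919 0.1492 0.064 ] [ -1.  152.2  64. ]
scaleL [0.6316 0.0905 0.03  ] [45.  98.3 30. ]
scaleR [0.6511 0.0888 0.03  ] [64.5 98.8 30. ]
cornerL [0.4786 0.2295 0.018 ] [-122.6  219.4   18. ]
cornerR [0.6735 0.2074 0.018 ] [ 73.6 219.2  18. ]
mark [ 0.6528 -0.0084  0.034 ] [77.   2.4 34. ]
ptr [ 0.6363 -0.0243  0.0335] [ 62.4 -15.3  33.5]
```

View pics/w1c.png

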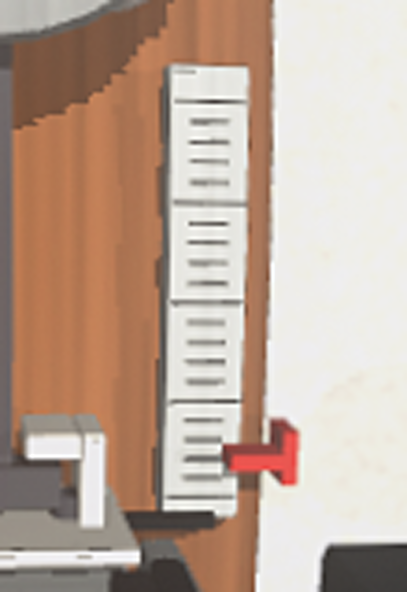

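```bash
python3 steer.py '[0.132, 0.053, 0.0, 0, 0.045, 0.132, 0.053, 0.0, 0, 0.045, 0.132, 0.053, 0.0, 0, 0.045, 0.132, 0.053, 0.04, 0, 0.045, 0.132, 0.053, 0.08, 0, 0.045, 0.132, 0.053, 0.12, 0, 0.045, 0.132, 0.053, 0.122, 0, 0.045, 0.132, 0.053, 0.122, 0, 0.045]' 
python3 steer.py '[0, 0, 0, 0, 0.03, 0, 0, 0, 0, 0.0, 0, 0, 0, 0, 0, 0, 0, 0, 0, 0]' 20
python3 -c "
from h import *
delta([.634,.146,.102])"
```

```text
clock: 2.55
position: [0.6333, 0.1433, 0.1027]
tool_rot: [-2.352, -2.081, 0.002]
contact_force: [0.4, -0.2, 0.1]
grip_width: 0.0447
grasp_force: 0.0
clock: 2.95
position: [0.634, 0.1434, 0.1035]
tool_rot: [2.352, 2.081, 0.002]
contact_force: [-0.4, -0.3, 0.1]
grip_width: 0.0209
grasp_force: 0.0
pos [0.634  0.1434 0.1035] guide [ 41.4 151.1 103.5] yaw tool y - guide x -0.010738524269192945 f [-0.4 -0.3  0.1] j [ 0.19  0.58 -0.67  1.52  0.38  1.17 -0.66] t 2.95 tilt [ 0.001  0.    -1.   ]
tool delta [ 0.0026 -0.0003  0.0015]
```

```bash
python3 steer.py '[0.003, 0, 0, 0, 0.02, 0.003, 0, 0, 0, 0, 0.003, 0, 0, 0, 0, 0.003, 0, 0, 0, 0, 0.003, 0, 0, 0, 0]' 20
python3 -c "
from h import *
delta([.634,.146,.102])"
```

```text
clock: 3.45
position: [0.6337, 0.147, 0.1027]
tool_rot: [-2.352, -2.082, -0.0]
contact_force: [-4.0, 1.7, 4.6]
grip_width: 0.0174
grasp_force: 20.0
pos [0.6337 0.147  0.1027] guide [ 40.7 154.7 102.7] yaw tool y - guide x -0.010030572423510228 f [-4.   1.7  4.6] j [ 0.19  0.59 -0.67  1.52  0.38  1.17 -0.67] t 3.45 tilt [-0.     0.001 -1.   ]
tool delta [-0.0009  0.0004  0.0007]
```

```bash
python3 steer.py '[0.0048, -0.0003, 0, 0, 0, 0.0095, -0.0011, 0, 0, 0, 0.0141, -0.0026, 0, 0, 0, 0.0185, -0.0045, 0, 0, 0, 0.0226, -0.007, 0, 0, 0, 0.0264, -0.0099, 0, 0, 0, 0.0298, -0.0133, 0, 0, 0, 0.0328, -0.0171, 0, 0, 0]' 25
python3 -c "
from h import *
delta([.634,.146,.102])"
```

```text
clock: 4.25
position: [0.6238, 0.1787, 0.1029]
tool_rot: [2.352, 2.075, 0.004]
contact_force: [9.6, -2.4, -2.4]
grip_width: 0.0171
grasp_force: 25.0
pos [0.6238 0.1787 0.1029] guide [ 27.3 185.1 102.9] yaw tool y - guide x -0.013446558067441758 f [ 9.6 -2.4 -2.4] j [ 0.14  0.58 -0.67  1.53  0.39  1.16 -0.73] t 4.25 tilt [ 0.005 -0.002 -1.   ]
tool delta [-0.0312  0.0142  0.001 ]
```

```bash
python3 steer.py '[0.0025, -0.0041, 0, 0, 0, 0.0045, -0.0084, 0, 0, 0, 0.006, -0.013, 0, 0, 0, 0.0069, -0.0177, 0, 0, 0, 0.0072, -0.0225, 0, 0, 0, 0.007, -0.0273, 0, 0, 0, 0.0062, -0.032, 0, 0, 0, 0.0048, -0.0366, 0, 0, 0]'
python3 - <<'E'
from h import *
from plant import robot
delta([.634,.146,.102])
import cv2
im=[robot.capture("side")["image"][245:345,265:365,::-1],S["image"][245:345,265:365,::-1]]
cv2.imwrite("pics/s2.png",cv2.resize(np.hstack(im),None,fx=4,fy=4,interpolation=cv2.INTER_CUBIC))
E
```

```text
clock: 5.05
position: [0.5868, 0.1914, 0.1029]
tool_rot: [2.352, 2.082, 0.008]
contact_force: [6.1, 6.2, -5.0]
grip_width: 0.0172
grasp_force: 25.0
pos [0.5868 0.1914 0.1029] guide [-10.8 193.6 102.9] yaw tool y - guide x -0.010355794309522576 f [ 6.1  6.2 -5. ] j [ 0.15  0.52 -0.7   1.62  0.36  1.13 -0.76] t 5.05 tilt [ 0.004  0.003 -1.   ]
tool delta [-0.0394  0.0524  0.001 ]
```

View pics/s2.png

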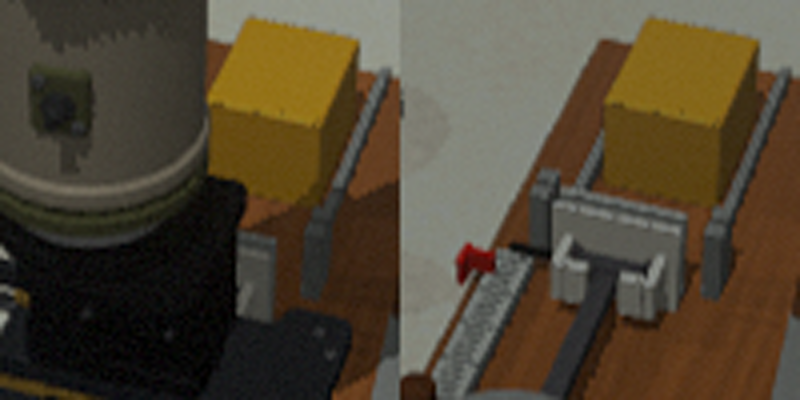

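```bash
python3 steer.py '[-0.0019, -0.0044, 0, 0, 0, -0.0043, -0.0085, 0, 0, 0, -0.0072, -0.0124, 0, 0, 0, -0.0106, -0.0158, 0, 0, 0, -0.0136, -0.0184, 0, 0, 0, -0.0136, -0.0184, 0, 0, 0]'
python3 -c "
from h import *
delta([.634,.146,.102])"
python3 steer.py '[0, 0, 0, 0, 0.045, 0, 0, 0, 0, 0.045, 0, 0, 0, 0, 0.045, 0, 0, -0.05, 0, 0.045, 0, 0, -0.1, 0, 0.045, -0.05, 0.02, -0.12, 0, 0.045, -0.1, 0.04, -0.12, 0, 0.045, -0.1, 0.04, -0.12, 0, 0.045]'
cat > look.py <<'E'
import sys;from h import *
from plant import robot
import cv2
n=sys.argv[1];delta([.634,.146,.102])
s=robot.state();c=robot.capture("wrist");pickle.dump((s,c),open(n+".pkl","wb"))
b=c["image"].astype(int);m=(b[...,0]>150)&(b[...,1]<90)&(b[...,2]<90);m[:130]=0;m[:,:300]=0;m[:,450:]=0
ys,xs=np.nonzero(m);print("red",xs.mean(),ys.mean(),len(xs))
x0,y0=int(xs.mean())-65,int(ys.mean())-55;print("crop origin",x0,y0)
cv2.imwrite(f"pics/{n}.png",cv2.resize(c["image"][y0:y0+100,x0:x0+100,::-1],None,fx=5,fy=5,interpolation=cv2.INTER_CUBIC))
E
python3 look.py w2
```

```text
clock: 5.7
position: [0.5657, 0.1804, 0.1028]
tool_rot: [-2.352, -2.082, -0.005]
contact_force: [0.9, 5.7, -1.0]
grip_width: 0.0173
grasp_force: 25.0
pos [0.5657 0.1804 0.1028] guide [-30.6 180.3 102.8] yaw tool y - guide x -0.009765834905137716 f [ 0.9  5.7 -1. ] j [ 0.18  0.48 -0.71  1.68  0.34  1.11 -0.75] t 5.7 tilt [ 0.002  0.003 -1.   ]
tool delta [-0.0259  0.072   0.0009]
clock: 6.5
position: [0.5947, 0.0672, 0.2229]
tool_rot: [2.359, 2.069, -0.002]
contact_force: [-0.1, 0.5, -1.2]
grip_width: 0.0447
grasp_force: 0.0
pos [0.5947 0.0672 0.2229] guide [ 10.8  71.1 222.9] yaw tool y - guide x -0.01922071526799783 f [-0.1  0.5 -1.2] j [ 0.37  0.37 -0.7   1.54  0.25  1.33 -0.49] t 6.5 tilt [ 0.002 -0.004 -1.   ]
tool delta [0.0836 0.0285 0.1207]
red 338.11764705882354 152.14705882352942 68
crop origin 273 97
```

View pics/w2.png

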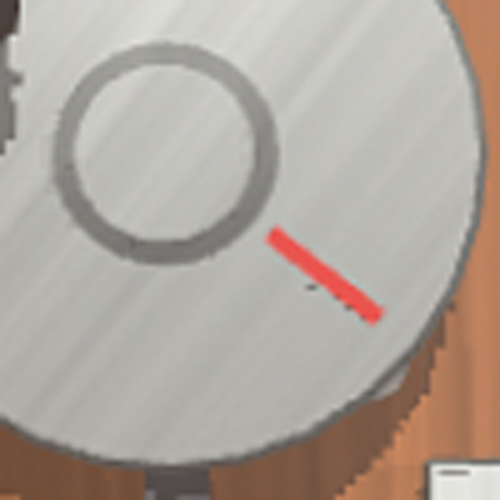

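That view caught the wheel's red index line at crop (325,275), because the marker is out of frame. I'll step back to the earlier viewpoint and measure with code.

```bash
python3 steer.py '[-0.025, -0.012, 0, 0, 0.045, -0.05, -0.024, 0, 0.009, 0.045, -0.05, -0.024, 0, 0.009, 0.045, -0.05, -0.024, 0, 0.009, 0.045]'
cat > meas.py <<'E'
import sys;from h import *
import cv2
def wpx(s,c,X):
    R=Ro.from_rotvec(s["tool_rot"]).as_matrix();M=c["mount"]
    p=(np.asarray(X)-s["position"])@R;p=(p-M[:3,3])@M[:3,:3]
    r=np.linalg.norm(p[...,:2],axis=-1);th=np.arctan2(r,p[...,2])
    return c["fx"]*th[...,None]*p[...,:2]/r[...,None]+[c["cx"],c["cy"]]
def meas(n,show=True):
    g=np.load("g.npy")
    if n=="w1": s,c=pickle.load(open("w1.pkl","rb"))
    else:
        from plant import robot
        s=robot.state();c=robot.capture("wrist");pickle.dump((s,c),open(n+".pkl","wb"))
    y=np.arange(-.03,.06,.00025);x=np.arange(.036,.090,.00025);z=.034
    X,Y=np.meshgrid(x,y);q=wpx(s,c,W(g,np.stack([X,Y,0*X+z],-1))).astype(np.float32)
    r=cv2.remap(c["image"],q[...,0],q[...,1],cv2.INTER_LINEAR);b=r.astype(int)
    m=(b[...,0]>130)&(b[...,1]<90)&(b[...,2]<90)
    for i in range(0,len(x),12):
        k=m[:,i:i+12].any(1);d=(b[:,i:i+12].max(-1).mean(1)<60)
        print("x%5.1f"%(x[i]*1e3),"red",(y[k][[0,-1]]*1e3).round(1) if k.any() else "-","dark",(y[d][[0,-1]]*1e3).round(1) if d.any() else "-",d.sum()/4)
    cv2.imwrite(f"pics/{n}r.png",cv2.resize(r[::-1,:,::-1],None,fx=1.6,fy=1.6))
if __name__=="__main__": meas(sys.argv[1])
E
python3 meas.py w1; python3 meas.py w3
```

```text
clock: 6.95
position: [0.5627, 0.0284, 0.2225]
tool_rot: [2.362, 2.071, -0.0]
contact_force: [-0.7, 0.7, -0.1]
grip_width: 0.0451
grasp_force: 0.0
x 36.0 red - dark [-30.  -29.8] 0.5
x 39.0 red - dark - 0.0
x 42.0 red - dark [-30.  -28.2] 2.0
x 45.0 red - dark [-30.  -29.2] 1.0
x 48.0 red - dark [-30.  -29.5] 0.75
x 51.0 red - dark - 0.0
x 54.0 red - dark - 0.0
x 57.0 red [4.  4.3] dark - 0.0
x 60.0 red [-1.5  4.5] dark - 0.0
x 63.0 red [-3.   4.8] dark - 0.0
x 66.0 red [-3.   4.8] dark - 0.0
x 69.0 red [-1.7  4.8] dark - 0.0
x 72.0 red [-4.7 10.5] dark - 0.0
x 75.0 red [-5.5 10. ] dark - 0.0
x 78.0 red [-5.5  4.3] dark - 0.0
x 81.0 red - dark - 0.0
x 84.0 red - dark - 0.0
x 87.0 red - dark - 0.0
x 36.0 red - dark - 0.0
x 39.0 red - dark [-28.7 -20. ] 1.75
x 42.0 red - dark [-30. -30.] 0.25
x 45.0 red [-15.2 -15.2] dark [-28.5 -28.2] 0.5
x 48.0 red - dark - 0.0
x 51.0 red - dark - 0.0
x 54.0 red - dark - 0.0
x 57.0 red [3.5 3.5] dark - 0.0
x 60.0 red [-1.5  4.3] dark - 0.0
x 63.0 red [-3.2  5. ] dark - 0.0
x 66.0 red [-3.2  5.3] dark - 0.0
x 69.0 red [-1.2 10.8] dark - 0.0
x 72.0 red [-4.7 10.8] dark - 0.0
x 75.0 red [-5.5 10.5] dark - 0.0
x 78.0 red [-5.2  3.5] dark - 0.0
x 81.0 red - dark - 0.0
x 84.0 red - dark - 0.0
x 87.0 red - dark - 0.0
```

Run:
```python
import cv2,numpy as np
a=[cv2.imread(f"pics/{n}r.png") for n in("w1","w3")]
cv2.imwrite("pics/cmp.png",np.hstack(a));print(a[0].shape)
```

```text
(576, 346, 3)
```

View pics/cmp.png

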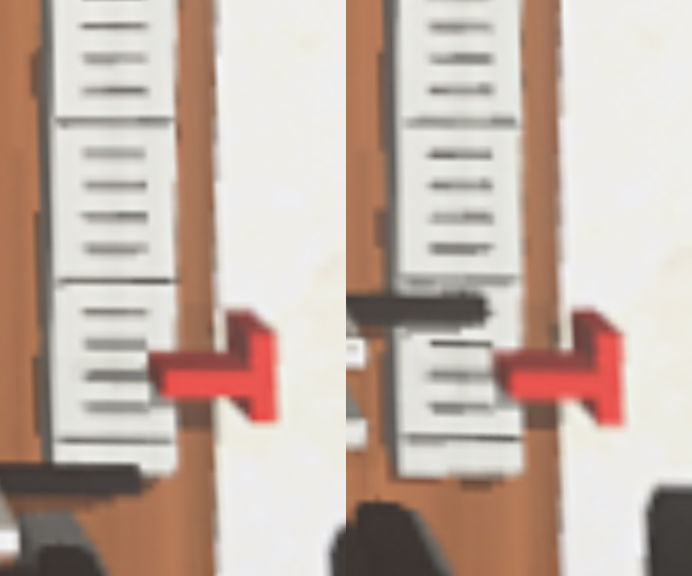

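The rectified comparison shows the pointer moving from row 480 to row 309 at 6.4 px/mm. It now stands about 11 mm past the marker (bright top of the arm at rows 368–396). To remove parallax I'll measure from straight above the marker.

```bash
python3 steer.py '[-0.045, 0, 0, 0, 0.045, -0.088, 0, 0, 0, 0.045, -0.088, 0, 0, 0, 0.045, -0.088, 0, 0, 0, 0.045]'
cat > m2.py <<'E'
import sys;from meas import *
from plant import robot
n=sys.argv[1];g=np.load("g.npy");delta([.6,.15,.1]);s=robot.state();c=robot.capture("wrist");pickle.dump((s,c),open(n+".pkl","wb"))
M=c["mount"];print("cam guide",(toG(g,s["position"]+Ro.from_rotvec(s["tool_rot"]).as_matrix()@M[:3,3])*1e3).round(1))
y=np.arange(-.03,.04,.00025)
def strip(x0,x1):
    X,Y=np.meshgrid(np.arange(x0,x1,.0005),y);q=wpx(s,c,W(g,np.stack([X,Y,0*X+.034],-1))).astype(np.float32)
    return cv2.remap(c["image"],q[...,0],q[...,1],cv2.INTER_LINEAR).astype(float)
cen=lambda w:((w*y).sum()/w.sum()*1e3).round(2)
P=strip(.049,.0505).max(-1).mean(1);print("dark profile per mm",[(int(round(a*1e3)),int(v)) for a,v in zip(y[::4],P[::4])])
k=P<100;print("pointer dark edges",y[k].min()*1e3,y[k].max()*1e3,"centre",cen((k*1.)))
for a in(.061,.063,.065,.067,.073,.075):
    r=strip(a,a+.002).mean(1);e=r[:,0]-r[:,1:].max(1);k=e>60;print("mark x",a,"edges",(y[k][[0,-1]]*1e3).round(1) if k.any() else "-","R",r[k][:,0].astype(int)[::3])
E
python3 m2.py v1
```

```text
clock: 7.4
position: [0.5517, -0.0588, 0.2224]
tool_rot: [-2.362, -2.07, -0.0]
contact_force: [0.6, -0.2, -0.3]
grip_width: 0.0451
grasp_force: 0.0
pos [ 0.5517 -0.0588  0.2224] guide [-17.9 -58.9 222.4] yaw tool y - guide x -0.020176561634029408 f [ 0.6 -0.2 -0.3] j [ 0.59  0.26 -0.66  1.65  0.16  1.29 -0.23] t 7.4 tilt [-0.     0.001 -1.   ]
tool delta [0.2133 0.0205 0.1225]
cam guide [-17.5   7.9 363.4]
dark profile per mm [(-30, 164), (-29, 158), (-28, 130), (-27, 101), (-26, 113), (-25, 135), (-24, 166), (-23, 171), (-22, 170), (-21, 171), (-20, 173), (-19, 159), (-18, 122), (-17, 115), (-16, 110), (-15, 193), (-14, 235), (-13, 234), (-12, 235), (-11, 229), (-10, 179), (-9, 176), (-8, 229), (-7, 236), (-6, 232), (-5, 198), (-4, 182), (-3, 238), (-2, 235), (-1, 231), (0, 175), (1, 176), (2, 229), (3, 232), (4, 237), (5, 160), (6, 208), (7, 196), (8, 156), (9, 145), (10, 101), (11, 81), (12, 81), (13, 74), (14, 209), (15, 157), (16, 208), (17, 238), (18, 237), (19, 240), (20, 163), (21, 218), (22, 238), (23, 237), (24, 231), (25, 171), (26, 193), (27, 240), (28, 239), (29, 234), (30, 155), (31, 230), (32, 238), (33, 237), (34, 221), (35, 181), (36, 208), (37, 239), (38, 240), (39, 214)]
pointer dark edges -27.499999999999996 13.250000000000039 centre 6.53
mark x 0.061 edges [0.  3.8] R [177 190 192 193 192 201]
mark x 0.063 edges [-0.5  4.5] R [175 217 234 235 236 228 205]
mark x 0.065 edges [-0.5  4.5] R [165 218 234 235 235 228 197]
mark x 0.067 edges [-0.5  4.3] R [160 213 234 234 235 231 188]
mark x 0.073 edges [-0.5  4.3] R [147 200 238 234 235 237 191]
mark x 0.075 edges [-5.   9.3] R [225 214 216 217 211 208 215 228 235 234 234 234 227 216 219 221 216 213
 216 223]
```

```bash
python3 steer.py '[0.05, -0.004, 0, 0, 0.045, 0.1, -0.008, 0, 0, 0.045, 0.15, -0.012, 0, 0, 0.045, 0.2, -0.0175, 0, 0, 0.045, 0.239, -0.0175, 0, 0, 0.045, 0.239, -0.0175, 0, 0, 0.045, 0.239, -0.0175, 0, 0, 0.045, 0.239, -0.0175, 0, 0, 0.045]'
python3 -c "
from h import *
delta([.5657,.1804,.1025])"
```

```text
clock: 8.25
position: [0.5652, 0.1801, 0.2224]
tool_rot: [2.362, 2.071, -0.001]
contact_force: [-0.7, 0.3, -0.0]
grip_width: 0.0448
grasp_force: 0.0
pos [0.5652 0.1801 0.2224] guide [-31.  179.9 222.4] yaw tool y - guide x -0.019343581507344013 f [-0.7  0.3 -0. ] j [ 0.22  0.37 -0.76  1.55  0.26  1.33 -0.7 ] t 8.25 tilt [-0. -0. -1.]
tool delta [0.0004 0.0005 0.1199]
```

```bash
python3 steer.py '[0, 0, 0.05, 0, 0.045, 0, 0, 0.1, 0, 0.045, 0, 0, 0.12, 0, 0.045, 0, 0, 0.12, 0, 0.03, 0, 0, 0.12, 0, 0, 0, 0, 0.12, 0, 0, 0, 0, 0.12, 0, 0, 0, 0, 0.12, 0, 0]' 25
python3 -c "
from h import *
delta([.5657,.1804,.1025])"
```

```text
clock: 9.05
position: [0.5657, 0.1804, 0.1041]
tool_rot: [2.361, 2.07, 0.002]
contact_force: [-2.9, -1.0, 6.9]
grip_width: 0.017
grasp_force: 25.0
pos [0.5657 0.1804 0.1041] guide [-30.5 180.3 104.1] yaw tool y - guide x -0.019634895379792253 f [-2.9 -1.   6.9] j [ 0.19  0.48 -0.73  1.68  0.35  1.12 -0.77] t 9.05 tilt [ 0.002  0.    -1.   ]
tool delta [ 0.     -0.0001  0.0016]
```

```bash
python3 steer.py '[0.0035, 0.0032, 0, 0, 0, 0.0067, 0.0069, 0, 0, 0, 0.0093, 0.0109, 0, 0, 0, 0.0115, 0.0151, 0, 0, 0, 0.0131, 0.0197, 0, 0, 0, 0.0142, 0.0243, 0, 0, 0, 0.0148, 0.0291, 0, 0, 0, 0.0147, 0.0339, 0, 0, 0]'
python3 -c "
from h import *
delta([.5657,.1804,.1025])"
```

```text
clock: 9.85
position: [0.6001, 0.1915, 0.104]
tool_rot: [-2.36, -2.072, 0.0]
contact_force: [-8.1, 0.7, 9.4]
grip_width: 0.0167
grasp_force: 25.0
pos [0.6001 0.1915 0.104 ] guide [  2.4 195.2 104. ] yaw tool y - guide x -0.01847392389628484 f [-8.1  0.7  9.4] j [ 0.15  0.55 -0.7   1.57  0.38  1.16 -0.77] t 9.85 tilt [-0.001  0.001 -1.   ]
tool delta [-0.0154 -0.0327  0.0016]
```

```bash
python3 steer.py '[-0.0006, 0.0048, 0, 0, 0, -0.0018, 0.0094, 0, 0, 0, -0.0032, 0.0131, 0, 0, 0, -0.0032, 0.0131, 0, 0, 0, -0.0032, 0.0131, 0, 0, 0]'
python3 -c "
from h import *
delta([.5657,.1804,.1025])"
```

```text
clock: 10.35
position: [0.6132, 0.187, 0.1041]
tool_rot: [-2.36, -2.072, -0.003]
contact_force: [-4.6, 1.4, 5.6]
grip_width: 0.0171
grasp_force: 25.0
pos [0.6132 0.187  0.1041] guide [ 15.9 192.2 104.1] yaw tool y - guide x -0.0184272983275499 f [-4.6  1.4  5.6] j [ 0.15  0.57 -0.7   1.54  0.39  1.16 -0.75] t 10.35 tilt [ 0.001  0.002 -1.   ]
tool delta [-0.0127 -0.0462  0.0016]
```

```bash
python3 steer.py '[0, 0, 0, 0, 0.045, 0, 0, 0, 0, 0.045, 0, 0, 0, 0, 0.045, 0, 0, -0.05, 0, 0.045, 0, 0, -0.1, 0, 0.045, -0.03, 0, -0.12, 0, 0.045, -0.08, -0.01, -0.12, 0, 0.045, -0.13, -0.02, -0.12, 0, 0.045]'
python3 steer.py '[-0.05, -0.004, 0, 0, 0.045, -0.1, -0.008, 0, 0, 0.045, -0.126, -0.009, 0, 0, 0.045, -0.126, -0.009, 0, 0, 0.045, -0.126, -0.009, 0, 0, 0.045]'
python3 m2.py v2
```

```text
clock: 11.15
position: [0.577, 0.0601, 0.2232]
tool_rot: [2.36, 2.072, 0.002]
contact_force: [1.3, -1.5, -0.1]
grip_width: 0.0452
grasp_force: 0.0
clock: 11.65
position: [0.5518, -0.0632, 0.2227]
tool_rot: [2.363, 2.069, 0.0]
contact_force: [0.4, 1.1, -0.3]
grip_width: 0.0452
grasp_force: 0.0
pos [ 0.5518 -0.0632  0.2227] guide [-17.3 -63.3 222.7] yaw tool y - guide x -0.020990867968393487 f [ 0.4  1.1 -0.3] j [ 0.62  0.26 -0.68  1.65  0.17  1.29 -0.23] t 11.65 tilt [ 0. -0. -1.]
tool delta [0.2177 0.0196 0.1227]
cam guide [-16.9   3.6 363.7]
dark profile per mm [(-30, 180), (-29, 180), (-28, 146), (-27, 104), (-26, 110), (-25, 135), (-24, 165), (-23, 172), (-22, 171), (-21, 172), (-20, 165), (-19, 130), (-18, 115), (-17, 115), (-16, 126), (-15, 190), (-14, 236), (-13, 235), (-12, 235), (-11, 233), (-10, 189), (-9, 182), (-8, 238), (-7, 236), (-6, 233), (-5, 168), (-4, 209), (-3, 239), (-2, 219), (-1, 143), (0, 103), (1, 79), (2, 81), (3, 81), (4, 83), (5, 131), (6, 206), (7, 237), (8, 238), (9, 224), (10, 162), (11, 206), (12, 238), (13, 238), (14, 239), (15, 125), (16, 209), (17, 239), (18, 238), (19, 232), (20, 150), (21, 219), (22, 239), (23, 238), (24, 227), (25, 168), (26, 203), (27, 240), (28, 239), (29, 228), (30, 177), (31, 233), (32, 238), (33, 238), (34, 212), (35, 173), (36, 222), (37, 239), (38, 241), (39, 196)]
pointer dark edges 0.250000000000028 4.250000000000032 centre 2.25
mark x 0.061 edges [0. 4.] R [174 195 199 200 203 213]
mark x 0.063 edges [-0.5  4.5] R [178 215 233 235 235 231 213]
mark x 0.065 edges [-0.5  4.8] R [177 217 233 235 235 231 202 171]
mark x 0.067 edges [-0.5  4.5] R [164 206 232 235 235 236 203]
mark x 0.073 edges [-0.5  4.3] R [143 195 238 235 235 238 195]
mark x 0.075 edges [-5.   9.3] R [227 216 216 218 219 204 204 224 236 234 234 235 229 219 221 217 216 217
 219 225]
```

Pointer centre reads about 2.3 mm and marker about 2.0 mm, so the fence is set within 0.5 mm. Next is the cheese.

```bash
python3 -c "
from h import *
g=np.load('g.npy')
delta(W(g,[0,-.212,.0625]))"
```

```text
pos [ 0.5519 -0.0619  0.2227] guide [-17.3 -62.  222.7] yaw tool y - guide x -0.01886165357292001 f [-0.3  0.7  0.2] j [ 0.62  0.26 -0.69  1.65  0.17  1.29 -0.23] t 11.7 tilt [ 0.  0. -1.]
tool delta [-0.1497  0.0201  0.1601]
```

```bash
python3 steer.py '[-0.05, 0.007, 0, -0.019, 0.04, -0.1, 0.014, 0, -0.019, 0.04, -0.15, 0.02, 0, -0.019, 0.04, -0.15, 0.02, 0, -0.019, 0.04, -0.15, 0.02, 0.05, -0.019, 0.04, -0.15, 0.02, 0.1, -0.019, 0.04, -0.15, 0.02, 0.15, -0.019, 0.04, -0.15, 0.02, 0.16, -0.019, 0.04]'
python3 steer.py '[0, 0, 0, 0, 0.04, 0, 0, 0, 0, 0.04]'
python3 -c "
from h import *
g=np.load('g.npy')
delta(W(g,[0,-.212,.0625]))"
```

```text
clock: 12.5
position: [0.5492, -0.2112, 0.0572]
tool_rot: [-2.334, -2.091, 0.005]
contact_force: [-1.7, -0.0, -0.0]
grip_width: 0.0399
grasp_force: 0.0
clock: 12.7
position: [0.5539, -0.2137, 0.0651]
tool_rot: [2.339, 2.093, 0.003]
contact_force: [0.7, -0.1, 0.2]
grip_width: 0.0397
grasp_force: 0.0
pos [ 0.5539 -0.2137  0.0651] guide [   1.5 -212.6   65.1] yaw tool y - guide x 0.0004301509663366121 f [ 0.7 -0.1  0.2] j [ 0.74  0.49 -0.56  1.71  0.29  1.02 -0.03] t 12.7 tilt [ 0.003 -0.001 -1.   ]
tool delta [ 0.0006 -0.0015  0.0026]
```

```bash
python3 steer.py '[0.01, -0.0015, 0, 0, 0.04, 0.02, -0.0015, 0, 0, 0.04, 0.028, -0.0015, 0, 0, 0.04, 0.034, -0.0015, 0, 0, 0.04, 0.04, -0.0015, 0, 0, 0.04, 0.047, -0.0015, 0, 0, 0.04, 0.054, -0.0015, 0, 0, 0.04, 0.061, -0.0015, 0, 0, 0.04]'
python3 steer.py '[0.007, 0, 0, 0, 0.04, 0.014, 0, 0, 0, 0.04, 0.021, 0, 0, 0, 0.04, 0.027, 0, 0, 0, 0.04, 0.031, 0, 0, 0, 0.04, 0.033, 0, 0, 0, 0.04, 0.033, 0, 0, 0, 0.04]'
python3 -c "
from h import *
g=np.load('g.npy')
delta(W(g,[0,-.1,.0625]))
from plant import robot;print(Ro.from_euler('z',-g[2]).apply(robot.state()['contact_force']))"
```

```text
clock: 13.5
position: [0.5574, -0.153, 0.0626]
tool_rot: [2.342, 2.093, -0.0]
contact_force: [-0.1, -3.1, 2.1]
grip_width: 0.0402
grasp_force: 1.7
clock: 14.2
position: [0.561, -0.1198, 0.0624]
tool_rot: [-2.341, -2.094, -0.0]
contact_force: [-0.9, -1.1, -0.7]
grip_width: 0.0404
grasp_force: 0.0
pos [ 0.561  -0.1198  0.0624] guide [  -1.9 -118.5   62.4] yaw tool y - guide x 9.031066139070232e-05 f [-0.9 -1.1 -0.7] j [ 0.62  0.46 -0.59  1.76  0.3   1.01 -0.2 ] t 14.2 tilt [-0.     0.001 -1.   ]
tool delta [ 0.0185  0.0019 -0.0001]
[-0.73485765 -1.15060378 -0.67169919]
```

```bash
python3 steer.py '[0.002, 0.001, 0, 0, 0.04, 0.004, 0.0015, 0, 0, 0.04, 0.006, 0.0015, 0, 0, 0.04, 0.008, 0.0015, 0, 0, 0.04, 0.01, 0.0015, 0, 0, 0.04, 0.01, 0.0015, 0, 0, 0.04]' | grep -E "force|pos"
python3 steer.py '[0.0005, 0, 0, 0, 0.04, 0.001, 0, 0, 0, 0.04, 0.0015, 0, 0, 0, 0.04, 0.002, 0, 0, 0, 0.04]' | grep -E "force|pos"
python3 steer.py '[0.0005, 0, 0, 0, 0.04, 0.001, 0, 0, 0, 0.04, 0.0015, 0, 0, 0, 0.04, 0.002, 0, 0, 0, 0.04]' | grep -E "force|pos"
```

```text
position: [0.5637, -0.1101, 0.0626]
contact_force: [1.1, 0.1, 0.0]
grasp_force: 0.0
position: [0.5639, -0.109, 0.0626]
contact_force: [-0.2, -2.4, 0.7]
grasp_force: 1.0
position: [0.5642, -0.1069, 0.0626]
contact_force: [-0.5, -2.3, 0.9]
grasp_force: 1.2
```

```bash
for i in 1 2 3; do :; done; python3 steer.py '[0.0005, 0, 0, 0, 0.04, 0.001, 0, 0, 0, 0.04, 0.001, 0, 0, 0, 0.04]' | grep -E "force|pos"
python3 steer.py '[0.0005, 0, 0, 0, 0.04, 0.001, 0, 0, 0, 0.04, 0.001, 0, 0, 0, 0.04]' | grep -E "force|pos"
python3 steer.py '[0.0005, 0, 0, 0, 0.04, 0.001, 0, 0, 0, 0.04, 0.001, 0, 0, 0, 0.04]' | grep -E "force|pos"
```

```text
position: [0.5643, -0.1057, 0.0626]
contact_force: [-0.3, -2.1, 1.4]
grasp_force: 1.1
position: [0.5644, -0.1048, 0.0626]
contact_force: [-0.6, -1.9, 1.7]
grasp_force: 1.3
position: [0.5645, -0.1038, 0.0626]
contact_force: [-0.7, -3.5, 2.0]
grasp_force: 1.5
```

```bash
python3 steer.py '[0.0005, 0, 0, 0, 0.04, 0.001, 0, 0, 0, 0.04, 0.001, 0, 0, 0, 0.04]' | grep -E "force|pos"
```

```text
position: [0.5646, -0.1028, 0.0626]
contact_force: [0.1, -3.3, 2.5]
grasp_force: 1.6
```

```bash
python3 steer.py '[0.0005, 0, 0, 0, 0.04, 0.0005, 0, 0, 0, 0.04]' | grep -E "contact|pos"
python3 steer.py '[0.0005, 0, 0, 0, 0.04, 0.0005, 0, 0, 0, 0.04]' | grep -E "contact|pos"
```

```text
position: [0.5646, -0.1022, 0.0626]
contact_force: [-0.4, -3.5, 3.1]
position: [0.5647, -0.1017, 0.0626]
contact_force: [-0.8, -3.5, 2.3]
```

```bash
python3 steer.py '[0.0005, 0, 0, 0, 0.04, 0.0005, 0, 0, 0, 0.04]' | grep -E "contact|pos"
python3 steer.py '[0.0005, 0, 0, 0, 0.04, 0.0005, 0, 0, 0, 0.04]' | grep -E "contact|pos"
```

```text
position: [0.5648, -0.1012, 0.0626]
contact_force: [-0.6, -3.1, 2.7]
position: [0.5648, -0.1006, 0.0625]
contact_force: [-0.2, -3.8, 2.7]
```

```bash
python3 steer.py '[0.0005, 0, 0, 0, 0.04, 0.001, 0, 0, 0, 0.04]' | grep -E "contact|pos"
python3 steer.py '[0.0005, 0, 0, 0, 0.04, 0.0005, 0, 0, 0, 0.04]' | grep -E "contact|pos"
```

```text
position: [0.5649, -0.0997, 0.0625]
contact_force: [-0.7, -4.0, 2.8]
position: [0.5649, -0.0992, 0.0625]
contact_force: [-1.4, -3.0, 2.2]
```

```bash
python3 steer.py '[0.0005, 0, 0, 0, 0.04, 0.0005, 0, 0, 0, 0.04]' | grep -E "contact|pos"
```

```text
position: [0.5649, -0.0991, 0.0625]
contact_force: [-1.3, -4.3, 2.6]
```

```bash
python3 steer.py '[0.0005, 0, 0, 0, 0.04, 0.0005, 0, 0, 0, 0.04]' | grep -E "contact|pos"
```

```text
position: [0.5649, -0.099, 0.0625]
contact_force: [-1.4, -5.7, 2.8]
```

```bash
python3 steer.py '[0.0005, 0, 0, 0, 0.04, 0.0005, 0, 0, 0, 0.04]' | grep -E "contact|pos"
```

```text
position: [0.5649, -0.0989, 0.0625]
contact_force: [-1.0, -6.5, 3.3]
```

```bash
python3 steer.py '[0.0005, 0, 0, 0, 0.04, 0.001, 0, 0, 0, 0.04, 0.001, 0, 0, 0, 0.04]' | grep -E "contact|pos"
```

```text
position: [0.565, -0.0987, 0.0626]
contact_force: [-2.7, -10.0, 4.2]
```

```bash
python3 steer.py '[0.0005, 0, 0, 0, 0.04, 0.001, 0, 0, 0, 0.04, 0.001, 0, 0, 0, 0.04]' | grep -E "contact|pos"
```

```text
position: [0.5649, -0.0985, 0.0627]
contact_force: [-3.1, -10.9, 4.7]
```

```bash
python3 steer.py '[0.0005, 0, 0, 0, 0.04, 0.0005, 0, 0, 0, 0.04]' | grep -E "contact|pos"
```

```text
position: [0.5649, -0.0984, 0.0627]
contact_force: [-2.9, -12.6, 5.5]
```

```bash
python3 steer.py '[0.0005, 0, 0, 0, 0.04, 0.0005, 0, 0, 0, 0.04, 0.0005, 0, 0, 0, 0.04, 0.0005, 0, 0, 0, 0.04]' | grep -E "contact|pos"
```

```text
position: [0.565, -0.0983, 0.0627]
contact_force: [-3.2, -14.0, 5.2]
```

```bash
python3 steer.py '[0.0004, 0, 0, 0, 0.04, 0.0004, 0, 0, 0, 0.04, 0.0004, 0, 0, 0, 0.04, 0.0004, 0, 0, 0, 0.04]' | grep -E "contact|pos"
```

```text
position: [0.5649, -0.0982, 0.0627]
contact_force: [-3.8, -14.7, 6.6]
```

```bash
python3 steer.py '[-0.002, 0, 0, 0, 0.04, -0.005, 0, 0, 0, 0.04, -0.01, 0, 0, 0, 0.04, -0.02, 0, 0, 0, 0.04, -0.04, 0, 0, 0, 0.04, -0.06, 0, 0, 0, 0.04, -0.07, 0, -0.05, 0, 0.04, -0.07, 0, -0.1, 0, 0.04]' | grep -E "contact|pos"
python3 steer.py '[0, 0, -0.05, 0, 0.04, 0.04, -0.02, -0.06, 0, 0.04, 0.045, -0.02, -0.06, 0, 0.04, 0.045, -0.02, -0.06, 0, 0.04, 0.045, -0.02, -0.06, 0, 0.04]' | grep -E "contact|pos"
python3 - <<'E'
from h import *
from plant import robot
import cv2
cv2.imwrite("pics/end.png",np.vstack([cv2.resize(robot.capture("side")["image"][250:350,260:410,::-1],(600,300)),cv2.resize(robot.capture("wrist")["image"][:300,:,::-1],(600,281))]))
E
python3 m2.py v3
```

```text
position: [0.556, -0.166, 0.1613]
contact_force: [1.3, -0.1, 0.3]
position: [0.5425, -0.1179, 0.2208]
contact_force: [0.2, -0.3, -0.9]
pos [ 0.5425 -0.1182  0.2206] guide [ -20.4 -119.   220.6] yaw tool y - guide x -0.0019215546099392022 f [ 0.  -0.9 -0.2] j [ 0.69  0.26 -0.65  1.65  0.16  1.29 -0.1 ] t 21.6 tilt [-0.001  0.    -1.   ]
tool delta [0.273  0.0269 0.1206]
cam guide [-21.  -52.2 361.6]
dark profile per mm [(-30, 189), (-29, 188), (-28, 188), (-27, 189), (-26, 192), (-25, 194), (-24, 186), (-23, 183), (-22, 149), (-21, 123), (-20, 121), (-19, 122), (-18, 115), (-17, 110), (-16, 137), (-15, 243), (-14, 239), (-13, 238), (-12, 240), (-11, 217), (-10, 194), (-9, 229), (-8, 239), (-7, 239), (-6, 240), (-5, 121), (-4, 244), (-3, 240), (-2, 200), (-1, 129), (0, 90), (1, 83), (2, 88), (3, 87), (4, 83), (5, 133), (6, 246), (7, 240), (8, 235), (9, 194), (10, 183), (11, 235), (12, 239), (13, 238), (14, 180), (15, 181), (16, 238), (17, 239), (18, 239), (19, 224), (20, 167), (21, 241), (22, 239), (23, 243), (24, 170), (25, 156), (26, 233), (27, 240), (28, 244), (29, 139), (30, 175), (31, 236), (32, 240), (33, 243), (34, 149), (35, 164), (36, 243), (37, 240), (38, 232), (39, 187)]
pointer dark edges -0.24999999999997247 24.50000000000005 centre 3.13
mark x 0.061 edges [1.3 5.5] R [136 181 193 191 194 207]
mark x 0.063 edges [1.  6.3] R [140 194 232 237 235 236 215 192]
mark x 0.065 edges [1.  6.5] R [139 192 236 235 235 233 212 179]
mark x 0.067 edges [1. 6.] R [136 190 239 236 235 231 213]
mark x 0.073 edges [1.  6.3] R [140 199 228 236 236 238 192 142]
mark x 0.075 edges [-4.2 10. ] R [139 215 222 221 217 207 198 206 223 233 235 234 235 226 219 218 217 213
 220 230]
```

View pics/end.png

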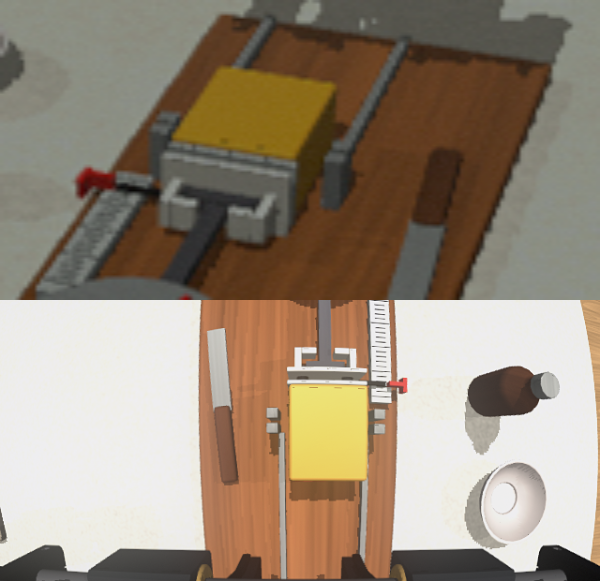

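The final picture shows the cheese flush and square against the fence, with its front edge at row ~385 of the wrist view. The pointer is level with the red marker and the bystanders are in place.

```bash
python3 -c "
from plant import robot
print(robot.finish_job())"
```

```text
the job is handed in; nothing more can be done
None
```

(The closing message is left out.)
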